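Load two relay modules into the inclined magazine

TASK

Load both relay modules into the sloping channel on the bench: each upright with its foot under the lips, low terminal end leading down the slope, the first down against the end stop and the second right behind it. A glue bottle stands in front of one module; set it aside, standing upright on the bench, clear of the channel and at least 10 cm from where it stood. Do not disturb the white tally counter or the black stop block.

Things in the scene. Friction and masses are not known exactly. Their poses are not given: they have to be found in the camera images.
- module_a_center (a point): Loose relay module A (70 g): centre of its 64 x 36 x 40 mm outline, 20 mm over its underside. Axes: -x to its low terminal end, +x to its tall end, y across, z up. Tall grey housing, 24 mm wide, from x = -12 to +32 mm of this point, top 40 mm up. Grip across its 24 mm, e.g. at x = +10, fingertips 18 mm above the underside (to clear the lips). Starts flat, terminal end within 70 deg of facing -x.
- module_a_nose (a point): Module A's terminal end: middle of that end of its outline, 32 mm along -x from its centre, same axes. The last 20 mm at this end is a black step 24 mm wide, top 16 mm above the underside, with three steel screws. Under the whole module lies its foot, a black flange 64 x 36 mm, 6 mm thick. Either module may start left or right of the channel.
- module_b_center (a point): Loose relay module B, identical to A, same point and axes. Starts on its foot, crosswise to the robot (terminal end to the robot's right), with the glue bottle about 5 mm in front of it on the robot's side, so there is no room for finger or gripper until the bottle is gone.
- module_b_nose (a point): Module B's terminal end, like module A's: 32 mm along -x from its centre, same axes.
- stop (a point): Low end of the fixed channel: mid-floor at the inner face of the end stop (21 mm high). Axes: +x up the slope (30 deg, away from the robot), y across, +z square to the floor, leaning 30 deg towards the robot. A loaded module's axes lie along these, its centre 32 mm (first) or 96 mm (second) from the stop. The floor is slick: a module let go in the channel slides down by itself.
- mouth (a point): Mid-floor 135 mm up the slope from the stop, same axes. Below it: lipped channel, 39 mm wide inside (47 outside), lips 9 to 12 mm over the floor, 29 mm gap between them for a module's upper part. Above it, to 195 mm: open tray with 10 mm walls widening to about 52 mm, where a module tilted with the slope can be laid, then slid down under the lips. Floor here 0.1 m over the bench.
- glue_center (a point): Loose yellow glue bottle with a red pointed cap, 128 mm tall, standing, 110 g; this point is halfway up, 64 mm over its underside; z is its upright axis. Round body 49 mm in diameter, straight at half height, shoulder and cap above. Grip it across the body, fingertips about 50 mm over the bench.
- counter_center (a point): White round tally counter, 44 x 50 x 27 mm, a loose bystander near the bench's front edge, right of the channel; its centre.
- spare_stop_center (a point): Black stop block with a thumb screw, 40 x 85 x 49 mm, a loose bystander behind the work, right of the channel; the middle of its 27 mm high block. A red tape roll (80 mm across, flat) and a relay carton near it are fixed.
Not all that is in view belongs to the job. Leave any yellow look-alike of the part that bears module_a_center alone.

How it is judged:
By the outcome, as a careful person would: the job done as asked, in the order asked, and still so for the second after the job is handed in, with the robot touching nothing.
It also fails if it takes over 72 s, if anything falls off the work surface, if the arm or the gripper's body presses on something with over 40 N, if the wrist force passes 120 N, or if a joint passes its speed limit or range.

ROBOT

A 7-joint arm with a two-finger parallel gripper is mounted at the origin on a cart in front of the work surface, level with it; the furniture and walls round the work are solid. World frame = base frame: x ahead of the robot, y to its left, z up, the work surface at z = 0. Lengths are in m, angles in rad, forces in N, time in s.
With the tool pointing down it reaches from about 0.4 to 0.85 m from the base axis. Payload 4.4 kg.
Tool frame: the origin (TCP) lies midway between the tips of the shut fingers; the grasp point (between the pads) lies 19 mm behind it; z points along the fingers, y is the line along which they close (so a half turn about z gives the same grasp; the last joint's range is limited). The gripper opens to 94 mm and grips with 3 to 60 N. Pads are 16 mm wide; open, the fingers measure 119 mm over their backs; the gripper's body (75 mm by 177 mm) begins 78 mm behind the grasp point.
Start: joints at [1.155, 0.628, 0.038, 1.517, -0.027, 0.996, -0.02], TCP at [0.223, -0.611, 0.205] pointing down, gripper open.
Joint ranges: [-3.06, 3.06], [-0.37, 2.12], [-1.25, 1.32], [0.18, 2.47], [-1.1, 4.24], [0.23, 1.98], [-2.94, 2.94]. Speed limits (rad/s): [2.57, 2.57, 3.14, 3.14, 3.14, 3.14, 3.14].

INTERFACE

Orientations are given as a rotation vector (axis times angle).
In Python, from rig import ctrl, eyes, order gives the robot as it stands.
- The arm moves only by the tool step_arm, never from a script. Its argument "increments" is a list that holds one entry, the list of rows, each a list of 5 numbers: the shift along the tool's x, y, z in m, then the turn about the tool's z in rad, then the finger opening in m, from 0 to 0.094. A call has exactly 5 rows; each row is the pose to reach, as a shift and turn from the pose commanded when the call began, along the tool's axes at that moment; what a row does not reach only later rows make up. A row lasts 1/12 s, in which the tool goes at most 41.7 mm and 7.16 degrees, less where a joint would pass 70% of its speed; a pose out of reach is approached as far as the arm can. A call with a gripper value outside its range is refused whole. The fingers move at their own pace and stop on an object; the grip force is fixed at half the most. Time passes only in rows, so rows that repeat a pose let the fingers close, or fill a call up. It gives the time, the measured TCP pose, the force, the opening and the grip force at its end, in the units of the state.
- ctrl.state(): the state, without advancing time (a new reading comes with each control period).
- eyes.capture(name): name is "scene" or "top"; returns the picture (480x640x3 uint8, red, green, blue); there is no depth.
- eyes.camera_info(name): a dict with "intrinsics" (3x3 intrinsics, pixels), "k1" (the pictures are not rectified: a ray, as slopes to the right and down, at radius r is drawn at 1 + k1 r^2 times it, then the intrinsics apply), "xyz" and "rotation" of the camera in the world. Camera axes: x right, y down, z forward; pixel columns grow to the right and rows downward; lengths in m; the calibration is good to about 2 mm. A picture is of the moment at which its call begins. camera_info takes no time and is no camera call.
- order.hand_in(): hands the job in; it is judged then, once.
The state is a dict: "time_s": time; "qpos": joint angles; "qvel": joint speeds; "joint_efforts": joint torques, N m; "eef_pos": TCP position; "ee_rot": TCP orientation; "ft_force": force on the tool from outside, world axes, zero at the start; "torque": the same for the moment, N m; "finger_gap": finger opening in m; "gripper_force": force on a finger pad.
Only numpy, scipy, OpenCV 4.12 (cv2) and the standard library are available. Lean on these libraries where they do the work, as an engineer would, in place of code of your own. Each camera call takes 0.05 s, during which the arm holds its last target. There are 200 camera calls.

## Working session

There is one attempt and no reset: what is moved stays moved. The work goes in short steps, Python scripts to look and compute and a tool call to move; the robot and the scene stay as the last step left them, time stands still between calls to the robot, and variables do not carry over. Pictures are saved under pics/ and viewed, at most 10 in all, crops included, and the job is handed in when it is done.

Besides the shell and the picture viewer there is one more tool, called by a JSON object that holds its "fn" and its "kwargs". step_arm: Moves the arm, as the interface text tells. Its arguments: {"type":"object","properties":{"increments":{"type":"array","items":{"type":"array","items":{"type":"array","items":{"type":"number"}}}}},"required":["increments"]}

```bash
ls; mkdir -p pics; python3 - <<'E'
from rig import ctrl,eyes
import cv2
s=ctrl.state();print(s)
for n in("scene","top"):
    cv2.imwrite(f"pics/{n}0.png",eyes.capture(n)[:,:,::-1]);print(n,eyes.camera_info(n))
E
```

```text
pics
{'time_s': 0.0, 'qpos': array([ 1.15521573,  0.62931361,  0.03843067,  1.51835693, -0.02694973,
        0.99630872, -0.01998902]), 'qvel': array([-0.00150118, -0.00067613, -0.00012254, -0.00073599,  0.00016258,
        0.00148422,  0.00168556]), 'joint_efforts': array([-6.10463721e-04, -5.49718237e+01,  1.14348002e+00, -1.86630177e+01,
       -5.22124988e-02,  2.36007955e-02,  1.92761686e-04]), 'eef_pos': array([ 0.22253937, -0.6100073 ,  0.20457856]), 'ee_rot': array([-3.09185501e+00, -5.46392908e-01,  6.00528457e-04]), 'ft_force': array([ 0.17707531, -1.00875259,  0.24229118]), 'torque': array([-0.00545803, -0.00913698,  0.00517209]), 'gripper_force': 0.0, 'finger_gap': 0.0938415075299571}
scene {'intrinsics': array([[522.67397662,   0.        , 319.35022414],
       [  0.        , 522.67397662, 239.35076061],
       [  0.        ,   0.        ,   1.        ]]), 'k1': 0.025693039523579937, 'xyz': array([-0.03644795,  0.56583503,  0.52763941]), 'rotation': array([-0.87689803,  2.20596629, -1.3848466 ])}
top {'intrinsics': array([[565.18818958,   0.        , 315.17770632],
       [  0.        , 565.18818958, 239.67347074],
       [  0.        ,   0.        ,   1.        ]]), 'k1': -0.0960174643990861, 'xyz': array([ 0.38079196, -0.07190273,  1.10073149]), 'rotation': array([-2.11495729,  2.15439594, -0.23049379])}
```

View pics/scene0.png

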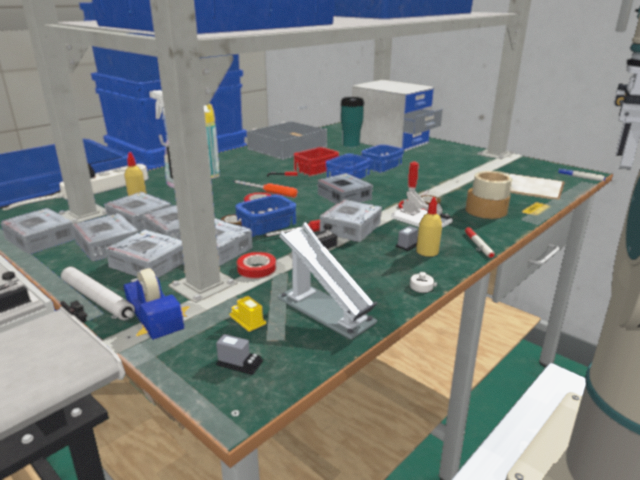

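View pics/top0.png

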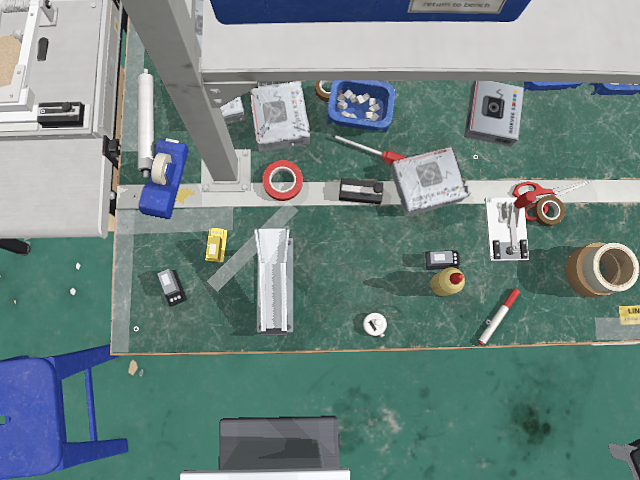

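The scene shows the channel at top-view (274,280), the glue bottle at (449,282) and module B behind it at (442,259). The counter is at (374,324) and the black stop block at (361,190).
There are two candidates for module A in the top view: grey (172,285), with a grey housing, black step and screws, and yellow (215,245), which is the look-alike to leave alone. The grey one fits, and I'll confirm it in an enlarged crop.

```bash
cat > h.py <<'E'
import numpy as np,cv2
from scipy.spatial.transform import Rotation as R
from rig import ctrl,eyes
def ray(n,px):
    c=eyes.camera_info(n);K=c["intrinsics"]
    p=cv2.undistortPoints(np.array([[px]],float),K,np.array([c["k1"],0,0,0.]))[0,0] 
    return c["xyz"],R.from_rotvec(c["rotation"]).as_matrix()@[p[0],p[1],1]
def plane(n,px,z):
    o,d=ray(n,px);return o+d*(z-o[2])/d[2]
def proj(n,P):
    c=eyes.camera_info(n);Rm=R.from_rotvec(c["rotation"]).as_matrix().T
    return cv2.projectPoints(np.array([P],float),Rm,-Rm@c["xyz"],c["intrinsics"],np.array([c["k1"],0,0,0.]))[0][0,0]
def two(p1,p2):
    o1,d1=ray("scene",p1);o2,d2=ray("top",p2)
    t=np.linalg.lstsq(np.c_[d1,-d2],o2-o1,rcond=None)[0]
    a=o1+d1*t[0];b=o2+d2*t[1];return (a+b)/2,np.linalg.norm(a-b)
def grab(n,f):
    im=eyes.capture(n)[:,:,::-1].copy();cv2.imwrite(f"pics/{f}.png",im);return im
def state():
    s=ctrl.state();M=R.from_rotvec(s["ee_rot"]).as_matrix();return s,M
E
python3 - <<'E'
import cv2,numpy as np
a=cv2.imread('pics/top0.png');s=cv2.imread('pics/scene0.png')
f=lambda i,x,y,w,h,k:cv2.resize(i[y:y+h,x:x+w],(w*k,h*k),interpolation=cv2.INTER_CUBIC)
A=f(a,145,222,160,120,5)   # 800x600
cv2.imwrite('pics/c1.png',A)
B=np.hstack([f(a,415,235,80,70,5),f(s,380,190,80,70,5)])
C=np.hstack([f(s,205,290,80,90,5)[:400],f(s,275,220,110,120,4)[:250,:400] if 0 else cv2.resize(s[220:340,270:390],(400,400),interpolation=cv2.INTER_CUBIC)])
cv2.imwrite('pics/c2.png',cv2.resize(np.vstack([B[:, :],C])[:, :],(800,750))[:600] if 0 else cv2.resize(np.vstack([B,C]),(640,600)))
E
```

```text
(no output)
```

View pics/c1.png

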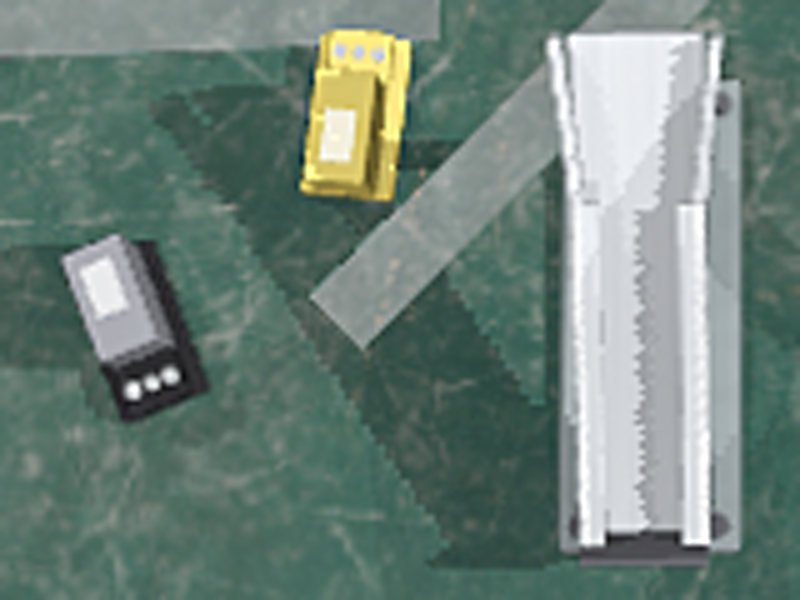

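View pics/c2.png

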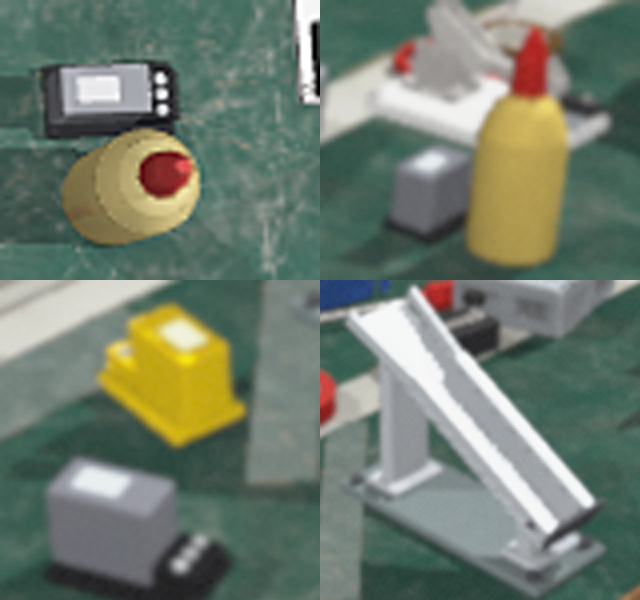

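```bash
python3 - <<'E'
from h import *
np.set_printoptions(precision=4,suppress=True)
c1=lambda x,y:(x/5-.4+145,y/5-.4+222)
c2=lambda x,y:(x/4-.4+415,y/4-.4+235)
c2s=lambda x,y:((x-320)/4-.4+380,y/4-.4+190)
q=[plane("top",c1(*p),.04) for p in[(62,257),(120,235),(172,345),(105,362)]]
print("A top quad",np.array(q)[:,:2],"mean",np.mean(q,0)[:2],[np.linalg.norm(q[i]-q[i-1]) for i in range(4)])
print("A screws",[plane("top",c1(*p),.018)[:2] for p in[(133,390),(152,382),(171,376)]])
print("A foot nose corners",[plane("top",c1(*p),.006)[:2] for p in[(125,420),(208,390),(155,240)]])
q=[plane("top",c2(*p),.04) for p in[(62,65),(150,65),(152,115),(62,115)]]
print("B top",np.array(q)[:,:2],"mean",np.mean(q,0)[:2])
print("B screws",[plane("top",c2(*p),.018)[:2] for p in[(160,79),(161,93),(160,108)]])
print("B foot",[plane("top",c2(*p),.006)[:2] for p in[(46,137),(42,63),(178,65)]])
print("glue tip",two(c2s(538,30),c2(187,165)))
print("glue base front/left/right in scene",[plane("scene",c2s(*p),0)[:2] for p in[(513,264),(466,240),(556,245)]])
for nm,y,z in(("lip low",545,.043),("lip mouth",205,.1104)):
  print(nm,[plane("top",c1(x,y),z)[:2] for x in ((580,605,683,708) if y>500 else (577,600,678,708))])
print("tray top",[plane("top",c1(x,38),.13+.0087)[:2] for x in(548,567,708,722)])
print("stop block top corners",[plane("top",c1(*p),.0325+.018)[:2] for p in((582,563),(708,563),(605,535),(683,535))])
print("edge",plane("top",(300,352),0)[:2], "counter",plane("top",(374,324),.027),"spare",plane("top",(361,190),.027),"tape",plane("top",(283,180),.02))
E
```

```text
A top quad [[0.5232 0.1977]
 [0.5313 0.1758]
 [0.4893 0.1551]
 [0.4832 0.1803]] mean [0.5067 0.1773] [np.float64(0.04361520441849987), np.float64(0.023334495216353248), np.float64(0.046838478040827594), np.float64(0.025913260523182147)]
A screws [array([0.4744, 0.1745]), array([0.4774, 0.1673]), array([0.4796, 0.16  ])]
A foot nose corners [array([0.4639, 0.1801]), array([0.4751, 0.1481]), array([0.5339, 0.17  ])]
B top [[ 0.5572 -0.3233]
 [ 0.5564 -0.3663]
 [ 0.5321 -0.3657]
 [ 0.5329 -0.3219]] mean [ 0.5446 -0.3443]
B screws [array([ 0.553, -0.377]), array([ 0.546, -0.377]), array([ 0.5386, -0.376 ])]
B foot [array([ 0.527 , -0.3213]), array([ 0.564 , -0.3214]), array([ 0.5618, -0.3899])]
glue tip (array([ 0.4973, -0.3561,  0.1261]), np.float64(5.802425912931906e-05))
glue base front/left/right in scene [array([ 0.4842, -0.3327]), array([ 0.5191, -0.3394]), array([ 0.4795, -0.3686])]
lip low [array([0.4123, 0.0018]), array([ 0.4122, -0.0074]), array([ 0.4117, -0.0363]), array([ 0.4115, -0.0455])]
lip mouth [array([ 0.5295, -0.0024]), array([ 0.5294, -0.0105]), array([ 0.5289, -0.0381]), array([ 0.5287, -0.0487])]
tray top [array([0.584 , 0.0055]), array([ 0.5839, -0.0011]), array([ 0.5831, -0.05  ]), array([ 0.583 , -0.0549])]
stop block top corners [array([0.4055, 0.0006]), array([ 0.4047, -0.0456]), array([ 0.4156, -0.0079]), array([ 0.4151, -0.0366])]
edge [ 0.3715 -0.0704] counter [ 0.4209 -0.2112  0.027 ] spare [ 0.6834 -0.1958  0.027 ] tape [ 0.7081 -0.042   0.02  ]
```

Grey (171,288) is module A: grey housing, black step with three screws. Yellow (216,245) is the look-alike. All sizes and heights agree, so I'm setting out for the glue bottle.

{"fn": "step_arm", "kwargs": {"increments": [[[0.033,-0.014,0,0.07,0.094],[0.066,-0.028,0,0.14,0.094],[0.1,-0.042,0,0.21,0.094],[0.133,-0.056,0,0.28,0.094],[0.166,-0.07,0,0.35,0.094]]]}}

```text
time_s: 0.52
eef_pos: [0.3556, -0.4864, 0.205]
ee_rot: [-3.141, 0.006, 0.001]
ft_force: [-0.7, -0.5, 0.2]
finger_gap: 0.0938
gripper_force: 0.0
```

{"fn": "step_arm", "kwargs": {"increments": [[[0.029,-0.026,0,0,0.094],[0.058,-0.053,0,0,0.094],[0.087,-0.08,0,0,0.094],[0.116,-0.107,0,0,0.094],[0.143,-0.132,0,0,0.094]]]}}

```text
time_s: 0.93
eef_pos: [0.4992, -0.3537, 0.2052]
ee_rot: [-3.141, -0.001, 0.0]
ft_force: [1.2, -0.4, 0.2]
finger_gap: 0.0941
gripper_force: 0.0
```

{"fn": "step_arm", "kwargs": {"increments": [[[-0.001,0.002,0.035,0,0.094],[-0.001,0.002,0.07,0,0.094],[-0.001,0.002,0.105,0,0.094],[-0.001,0.002,0.14,0,0.094],[-0.001,0.002,0.155,0,0.08]]]}}

```text
time_s: 1.35
eef_pos: [0.4941, -0.3558, 0.0458]
ee_rot: [-3.138, -0.0, 0.009]
ft_force: [-1.0, 0.5, 0.7]
finger_gap: 0.0904
gripper_force: 0.0
```

{"fn": "step_arm", "kwargs": {"increments": [[[0,0,0,0,0.04],[0,0,0,0,0.04],[0,0,0,0,0.04],[0,0,0,0,0.04],[0,0,0,0,0.04]]]}}

```text
time_s: 1.77
eef_pos: [0.4978, -0.3587, 0.0522]
ee_rot: [3.14, -0.0, 0.004]
ft_force: [-0.2, 0.7, 0.3]
finger_gap: 0.0574
gripper_force: 0.1
```

{"fn": "step_arm", "kwargs": {"increments": [[[0,0,0,0,0.03],[0,0,0,0,0.03],[0,0,0,0,0.03],[0,0,0,0,0.03],[0,0,0,0,0.03]]]}}

```text
time_s: 2.18
eef_pos: [0.4974, -0.3578, 0.0515]
ee_rot: [3.141, 0.0, 0.002]
ft_force: [-0.7, 2.8, 7.3]
finger_gap: 0.0477
gripper_force: 29.8
```

{"fn": "step_arm", "kwargs": {"increments": [[[0,0,-0.01,0,0.03],[0,0,-0.025,0,0.03],[0,0,-0.04,0,0.03],[0,-0.01,-0.05,0,0.03],[0.003,-0.03,-0.05,0,0.03]]]}}

```text
time_s: 2.6
eef_pos: [0.4999, -0.3317, 0.1031]
ee_rot: [3.137, -0.008, 0.005]
ft_force: [0.6, -0.4, -1.2]
finger_gap: 0.0477
gripper_force: 29.6
```

{"fn": "step_arm", "kwargs": {"increments": [[[0.01,-0.025,0,0,0.03],[0.028,-0.05,0,0,0.03],[0.05,-0.075,0,0,0.03],[0.067,-0.1,0,0,0.03],[0.08,-0.11,0,0,0.03]]]}}

```text
time_s: 3.02
eef_pos: [0.5817, -0.2119, 0.1006]
ee_rot: [-3.138, -0.008, -0.001]
ft_force: [1.3, 1.1, -1.9]
finger_gap: 0.0475
gripper_force: 29.6
```

{"fn": "step_arm", "kwargs": {"increments": [[[0,0,0,0,0.03],[0,0,0.015,0,0.03],[0,0,0.03,0,0.03],[0,0,0.04,0,0.03],[0,0,0.045,0,0.03]]]}}

```text
time_s: 3.43
eef_pos: [0.578, -0.2191, 0.0541]
ee_rot: [3.142, -0.003, -0.005]
ft_force: [0.3, 0.4, -2.8]
finger_gap: 0.0473
gripper_force: 29.6
```

{"fn": "step_arm", "kwargs": {"increments": [[[0,0,0.001,0,0.03],[0,0,0.002,0,0.03],[0,0,0.003,0,0.03],[0,0,0.004,0,0.03],[0,0,0.004,0,0.03]]]}}

```text
time_s: 3.85
eef_pos: [0.5801, -0.2182, 0.0519]
ee_rot: [3.141, -0.0, 0.001]
ft_force: [0.1, 0.9, -1.4]
finger_gap: 0.048
gripper_force: 29.6
```

```bash
python3 -c "
from h import *
s=ctrl.state();print(s['eef_pos'],s['ft_force'])"
```

```text
[ 0.5800656  -0.21820176  0.05187098] [ 0.08057664  0.9249411  -1.41507449]
```

{"fn": "step_arm", "kwargs": {"increments": [[[0,0,0.001,0,0.03],[0,0,0.001,0,0.06],[0,0,0.001,0,0.094],[0,0,0.001,0,0.094],[0,0,0.001,0,0.094]]]}}

```text
time_s: 4.27
eef_pos: [0.5799, -0.2182, 0.0506]
ee_rot: [3.141, -0.0, 0.0]
ft_force: [0.4, 0.9, 0.9]
finger_gap: 0.0709
gripper_force: 0.0
```

{"fn": "step_arm", "kwargs": {"increments": [[[0,0,0,0,0.094],[0,0,0,0,0.094],[0,0,-0.02,0,0.094],[0,0,-0.05,0,0.094],[0,0,-0.085,0,0.094]]]}}

```text
time_s: 4.68
eef_pos: [0.5783, -0.2175, 0.1347]
ee_rot: [-3.14, 0.0, 0.007]
ft_force: [0.8, -1.0, 0.2]
finger_gap: 0.0938
gripper_force: 0.0
```

{"fn": "step_arm", "kwargs": {"increments": [[[0,0,-0.03,0,0.094],[0,-0.015,-0.055,0,0.094],[-0.005,-0.05,-0.065,-0.06,0.07],[-0.012,-0.087,-0.065,-0.12,0.07],[-0.02,-0.125,-0.065,-0.18,0.07]]]}}

```text
time_s: 5.1
eef_pos: [0.5603, -0.0925, 0.2016]
ee_rot: [3.128, 0.284, 0.004]
ft_force: [0.6, 0.2, -0.7]
finger_gap: 0.0776
gripper_force: 0.0
```

```bash
cat > go.py <<'E'
import sys
from h import *
np.set_printoptions(precision=4,suppress=True)
def go(x,y,z,yaw):
    s,M=state();p=s["eef_pos"];cy=np.arctan2(M[1,0],M[0,0])
    print("pos",p,"yaw",cy,"ft",s["ft_force"],"-> tool shift",M.T@(np.array([x,y,z])-p),"turn",-(yaw-cy))
if __name__=="__main__": go(*map(float,sys.argv[1:]))
E
python3 go.py .508 .178 .2 .358
```

```text
pos [ 0.5603 -0.0925  0.2016] yaw 0.1810034712678037 ft [ 0.6274  0.1754 -0.6736] -> tool shift [-0.0028 -0.2754  0.0014] turn -0.1769965287321963
```

{"fn": "step_arm", "kwargs": {"increments": [[[0,-0.035,0,-0.06,0.07],[-0.001,-0.07,0,-0.12,0.07],[-0.002,-0.108,0,-0.178,0.07],[-0.002,-0.146,0,-0.178,0.07],[-0.003,-0.184,0,-0.178,0.07]]]}}

```text
time_s: 5.52
eef_pos: [0.5235, 0.089, 0.2007]
ee_rot: [-3.091, -0.558, -0.001]
ft_force: [0.2, 0.5, -0.5]
finger_gap: 0.0702
gripper_force: 0.0
```

```bash
python3 go.py .508 .178 .1 .358
```

```text
pos [0.5235 0.089  0.2007] yaw 0.35745748375028197 ft [ 0.1745  0.534  -0.4634] -> tool shift [ 0.0165 -0.0888  0.1007] turn -0.0005425162497180169
```

{"fn": "step_arm", "kwargs": {"increments": [[[0.006,-0.03,0.005,0,0.07],[0.012,-0.06,0.02,0,0.07],[0.0165,-0.085,0.05,0,0.07],[0.0165,-0.089,0.08,0,0.07],[0.0165,-0.089,0.1,0,0.07]]]}}

```text
time_s: 5.93
eef_pos: [0.5064, 0.1795, 0.0985]
ee_rot: [-3.089, -0.566, 0.003]
ft_force: [-0.7, -1.3, 0.3]
finger_gap: 0.0699
gripper_force: 0.0
```

{"fn": "step_arm", "kwargs": {"increments": [[[0,0,0.02,0,0.07],[0,0,0.045,0,0.07],[0,0,0.065,0,0.07],[0,0,0.078,0,0.07],[0,0,0.082,0,0.07]]]}}

```text
time_s: 6.35
eef_pos: [0.5068, 0.1761, 0.0164]
ee_rot: [3.091, 0.559, -0.006]
ft_force: [-0.3, 0.3, 0.8]
finger_gap: 0.0697
gripper_force: 0.0
```

{"fn": "step_arm", "kwargs": {"increments": [[[0,0,0,0,0.06],[0,0,0,0,0.05],[0,0,0,0,0.04],[0,0,0,0,0.035],[0,0,0,0,0.03]]]}}

```text
time_s: 6.77
eef_pos: [0.5089, 0.1768, 0.0194]
ee_rot: [-3.091, -0.559, -0.003]
ft_force: [0.3, 0.1, -0.8]
finger_gap: 0.04
gripper_force: 0.0
```

```bash
python3 go.py .508 .178 .018 .358
```

```text
pos [0.5089 0.1768 0.0194] yaw 0.3577397542374177 ft [ 0.3465  0.1056 -0.8433] -> tool shift [-0.0005 -0.0014  0.0014] turn -0.0002602457625822674
```

{"fn": "step_arm", "kwargs": {"increments": [[[0,0,0,0,0.025],[0,0,0,0,0.02],[0,0,0,0,0.015],[0,0,0,0,0.015],[0,0,0,0,0.015]]]}}

```text
time_s: 7.18
eef_pos: [0.5085, 0.1769, 0.0189]
ee_rot: [-3.091, -0.559, -0.001]
ft_force: [0.2, 0.9, 5.7]
finger_gap: 0.0239
gripper_force: 30.0
```

{"fn": "step_arm", "kwargs": {"increments": [[[0,0,0,0,0.01],[0,0,-0.01,0,0.01],[0,0,-0.04,0,0.01],[0,0,-0.07,0,0.01],[0,0,-0.1,0,0.01]]]}}

```text
time_s: 7.6
eef_pos: [0.5076, 0.176, 0.1195]
ee_rot: [3.091, 0.559, -0.003]
ft_force: [0.4, 0.2, -0.5]
finger_gap: 0.0239
gripper_force: 30.0
```

```bash
python3 go.py .556 -.0246 .19 -.019
```

```text
pos [0.5076 0.176  0.1195] yaw 0.35752899872764704 ft [ 0.3715  0.2164 -0.4856] -> tool shift [-0.025   0.2049 -0.0703] turn 0.37652899872764706
```

{"fn": "step_arm", "kwargs": {"increments": [[[0,0.01,-0.03,0.06,0.01],[-0.003,0.03,-0.055,0.14,0.01],[-0.008,0.06,-0.07,0.22,0.01],[-0.012,0.095,-0.07,0.3,0.01],[-0.016,0.13,-0.07,0.376,0.01]]]}}

```text
time_s: 8.02
eef_pos: [0.5394, 0.0483, 0.1903]
ee_rot: [-3.141, 0.032, -0.004]
ft_force: [1.1, 0.5, -0.9]
finger_gap: 0.0235
gripper_force: 30.0
```

```bash
python3 go.py .5596 -.0247 .19 -.019
```

```text
pos [0.5394 0.0483 0.1903] yaw -0.020644953957109902 ft [ 1.105   0.5296 -0.9025] -> tool shift [0.0217 0.0725 0.0003] turn -0.0016449539571099028
```

{"fn": "step_arm", "kwargs": {"increments": [[[0.006,0.02,0,0,0.01],[0.012,0.04,0,0,0.01],[0.018,0.06,0,0,0.01],[0.0217,0.0725,0,0,0.01],[0.0217,0.0725,0,0,0.01]]]}}

```text
time_s: 8.43
eef_pos: [0.5594, -0.0275, 0.1887]
ee_rot: [3.139, -0.037, 0.001]
ft_force: [0.4, -1.0, 0.1]
finger_gap: 0.0235
gripper_force: 30.0
```

{"fn": "step_arm", "kwargs": {"increments": [[[0,0,0.01,0,0.01],[0,0,0.02,0,0.01],[0,0,0.03,0,0.01],[0,0,0.036,0,0.01],[0,0,0.036,0,0.01]]]}}

```text
time_s: 8.85
eef_pos: [0.5575, -0.0224, 0.1503]
ee_rot: [-3.141, 0.026, 0.006]
ft_force: [-0.4, -0.4, -0.1]
finger_gap: 0.0236
gripper_force: 30.0
```

```bash
python3 - <<'E'
from h import *
from go import go
go(.5596,-.0247,.150,-.019)
a=grab("top","t1");s=grab("scene","s1")
f=lambda i,x,y,w,h:cv2.resize(i[y:y+h,x:x+w],(400,600),interpolation=cv2.INTER_CUBIC)
cv2.imwrite("pics/c3.png",np.hstack([f(a,234,215,80,120),f(s,280,180,100,150)]))
E
```

```text
pos [ 0.5575 -0.0224  0.1503] yaw -0.01656701449122829 ft [-0.4237 -0.4233 -0.138 ] -> tool shift [0.0021 0.0022 0.0003] turn 0.002432985508771711
```

View pics/c3.png

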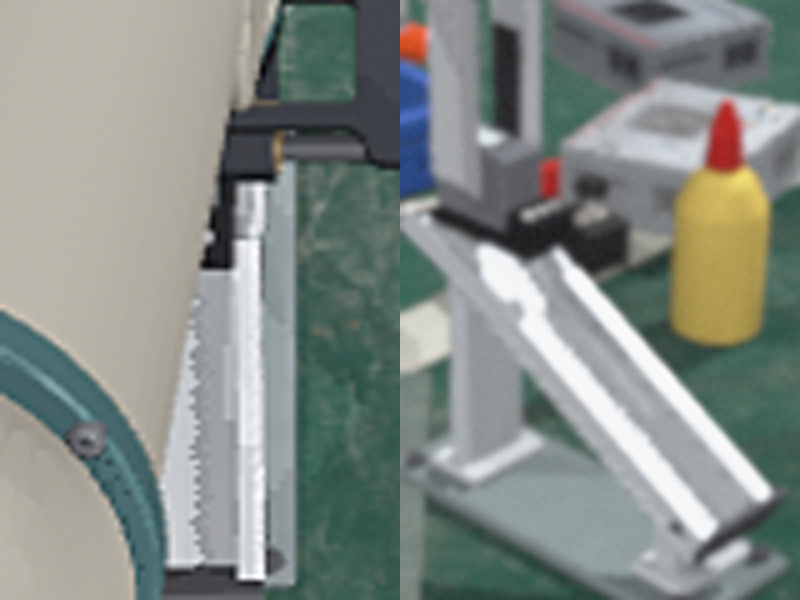

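The module is held flat over the tray, nose down-slope, and the bottle is standing aside. The front-right corner of its foot shows at top pixel (280,268.6). I'll check that against the channel axis.

```bash
python3 - <<'E'
from h import *
for z in(.1315,.1375): print(plane("top",(280,268.6),z))
# right wall/lip from same picture: lip inner/outer at low end and mouth
c=lambda x,y:(234+x/5-.4,215+y/5-.4)
print([plane("top",c(x,578),.043) for x in(238,265)],[plane("top",c(x,238),.1104) for x in(231,264)])
E
```

```text
[ 0.51526969 -0.03834759  0.1315    ]
[ 0.51443721 -0.03855532  0.1375    ]
[array([ 0.41240285, -0.0362996 ,  0.043     ]), array([ 0.4122188 , -0.04629252,  0.043     ])] [array([ 0.52962231, -0.03737482,  0.1104    ]), array([ 0.52942808, -0.04904381,  0.1104    ])]
```

{"fn": "step_arm", "kwargs": {"increments": [[[0,0.0015,0,0,0.01],[0,0.0015,0,0,0.01],[0,0.0015,0.002,0,0.01],[0,0.0015,0.004,0,0.01],[0,0.0015,0.006,0,0.01]]]}}

```text
time_s: 9.37
eef_pos: [0.5591, -0.0252, 0.1468]
ee_rot: [-3.141, 0.029, 0.0]
ft_force: [-6.4, 0.8, 18.9]
finger_gap: 0.0237
gripper_force: 30.0
```

```bash
python3 go.py .5596 -.0247 .1366 -.019
```

```text
pos [ 0.5591 -0.0252  0.1468] yaw -0.01825192297913234 ft [-6.4292  0.8404 18.8632] -> tool shift [ 0.0005 -0.0005  0.0102] turn 0.0007480770208676581
```

{"fn": "step_arm", "kwargs": {"increments": [[[0,0,0.001,0,0.01],[0,0,0.002,0,0.01],[0,0,0.003,0,0.01],[0,0,0.003,0,0.01],[0,0,0.003,0,0.01]]]}}

```text
time_s: 9.78
eef_pos: [0.5587, -0.0253, 0.146]
ee_rot: [-3.141, 0.029, -0.0]
ft_force: [-7.1, 1.0, 20.5]
finger_gap: 0.0238
gripper_force: 30.0
```

{"fn": "step_arm", "kwargs": {"increments": [[[0,0,0.001,0,0.01],[0,0,0.002,0,0.01],[0,0,0.003,0,0.01],[0,0,0.004,0,0.01],[0,0,0.004,0,0.01]]]}}

```text
time_s: 10.2
eef_pos: [0.5584, -0.0253, 0.1422]
ee_rot: [-3.141, 0.029, 0.0]
ft_force: [-8.7, 0.5, 22.5]
finger_gap: 0.0238
gripper_force: 30.0
```

```bash
python3 - <<'E'
from h import *
a=grab("top","t2");s=grab("scene","s2")
f=lambda i,x,y,w,h:cv2.resize(i[y:y+h,x:x+w],(400,600),interpolation=cv2.INTER_CUBIC)
cv2.imwrite("pics/c4.png",np.hstack([f(a,254,235,60,90),f(s,280,180,80,120)]))
E
```

```text
(no output)
```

View pics/c4.png

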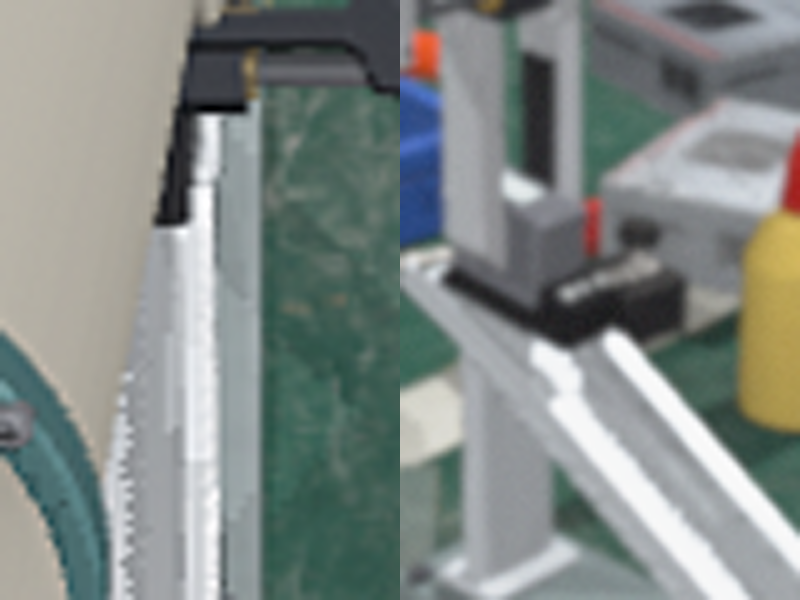

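The module is pivoting nose-down in the grip, so I keep pressing gently.

{"fn": "step_arm", "kwargs": {"increments": [[[0,0,0.001,0,0.01],[0,0,0.002,0,0.01],[0,0,0.003,0,0.01],[0,0,0.004,0,0.01],[0,0,0.004,0,0.01]]]}}

```text
time_s: 10.72
eef_pos: [0.5584, -0.0252, 0.1382]
ee_rot: [-3.141, 0.029, 0.0]
ft_force: [-8.4, -0.4, 22.7]
finger_gap: 0.0241
gripper_force: 30.0
```

{"fn": "step_arm", "kwargs": {"increments": [[[0,0,0.001,0,0.01],[0,0,0.002,0,0.01],[0,0,0.002,0,0.01],[0,0,0.002,0,0.01],[0,0,0.002,0,0.01]]]}}

```text
time_s: 11.13
eef_pos: [0.5584, -0.0253, 0.1362]
ee_rot: [-3.141, 0.029, 0.0]
ft_force: [-8.3, -0.1, 23.3]
finger_gap: 0.0236
gripper_force: 30.0
```

{"fn": "step_arm", "kwargs": {"increments": [[[0,0,0.001,0,0.01],[0,0,0.002,0,0.01],[0,0,0.002,0,0.01],[0,0,0.002,0,0.01],[0,0,0.002,0,0.01]]]}}

```text
time_s: 11.55
eef_pos: [0.5585, -0.0253, 0.1342]
ee_rot: [-3.141, 0.029, 0.0]
ft_force: [-8.6, 0.6, 23.8]
finger_gap: 0.0237
gripper_force: 30.0
```

```bash
python3 - <<'E'
from h import *
s=grab("scene","s3")
cv2.imwrite("pics/c5.png",cv2.resize(s[190:280,280:400],(800,600),interpolation=cv2.INTER_CUBIC))
E
```

```text
(no output)
```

View pics/c5.png

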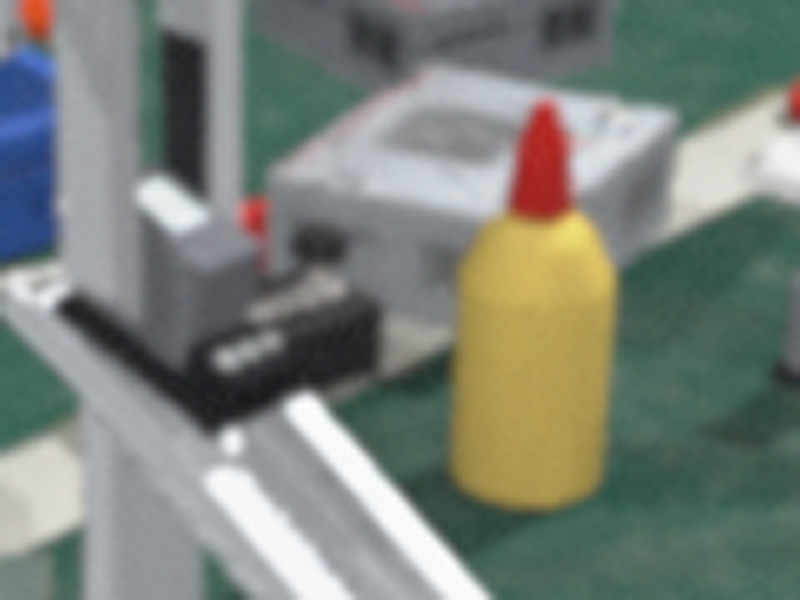

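The view shows the foot's left edge running from crop (62,300) to (215,435), nearly parallel to the floor, with the nose just above the mouth. I'll check the tilt numerically.

```bash
python3 - <<'E'
from h import *
from scipy.optimize import least_squares
a=(280+62/6.667-.4,190+300/6.667-.4);b=(280+215/6.667-.4,190+415/6.667-.4);b2=(b[0],190+435/6.667-.4)
# intersect rays with the vertical plane y=-.007 (left side of foot)
for p in(a,b,b2):
    o,d=ray("scene",p);P=o+d*((-.007-o[1])/d[1]);
    fl=.1+(P[0]-.535)*.57735; print(P,"floor z",fl,"normal h",(P[2]-fl)*.866)
E
```

```text
[ 0.57652313 -0.007       0.1321697 ] floor z 0.12397338063870506 normal h 0.007098013101735449
[ 0.52007626 -0.007       0.11777054] floor z 0.09138378150917673 normal h 0.022850931840165276
[ 0.52011326 -0.007       0.11195407] floor z 0.09140513818601537 normal h 0.017795372061532023
```

Tilt is about 14° and the module has slipped up a little in the grip. I'll shift it up-slope so the nose will land above the mouth, then loosen the fingers so it settles onto the slick floor between them.

{"fn": "step_arm", "kwargs": {"increments": [[[0,0,-0.005,0,0.01],[0.006,0,-0.009,0,0.01],[0.012,0,-0.013,0,0.01],[0.018,0,-0.016,0,0.01],[0.018,0,-0.016,0,0.01]]]}}

```text
time_s: 12.02
eef_pos: [0.5796, -0.0255, 0.1479]
ee_rot: [3.141, -0.028, 0.005]
ft_force: [0.7, 0.2, -0.4]
finger_gap: 0.0242
gripper_force: 30.0
```

{"fn": "step_arm", "kwargs": {"increments": [[[0,0,0,0,0.01],[0,0,0,0,0.01],[0,0,0,0,0.01],[0,0,0,0,0.01],[0,0,0,0,0.01]]]}}

```text
time_s: 12.43
eef_pos: [0.5769, -0.0255, 0.1473]
ee_rot: [3.141, -0.029, -0.001]
ft_force: [0.1, -0.5, -0.1]
finger_gap: 0.0241
gripper_force: 30.0
```

```bash
python3 - <<'E'
from h import *
from go import go
go(.5765,-.0253,.145,-.019)
s=grab("scene","s4")
cv2.imwrite("pics/c6.png",cv2.resize(s[190:280,270:390],(800,600),interpolation=cv2.INTER_CUBIC))
E
```

```text
pos [ 0.5769 -0.0255  0.1473] yaw -0.018265543409701726 ft [ 0.0907 -0.497  -0.1445] -> tool shift [-0.0004 -0.0002  0.0023] turn 0.0007344565902982735
```

View pics/c6.png

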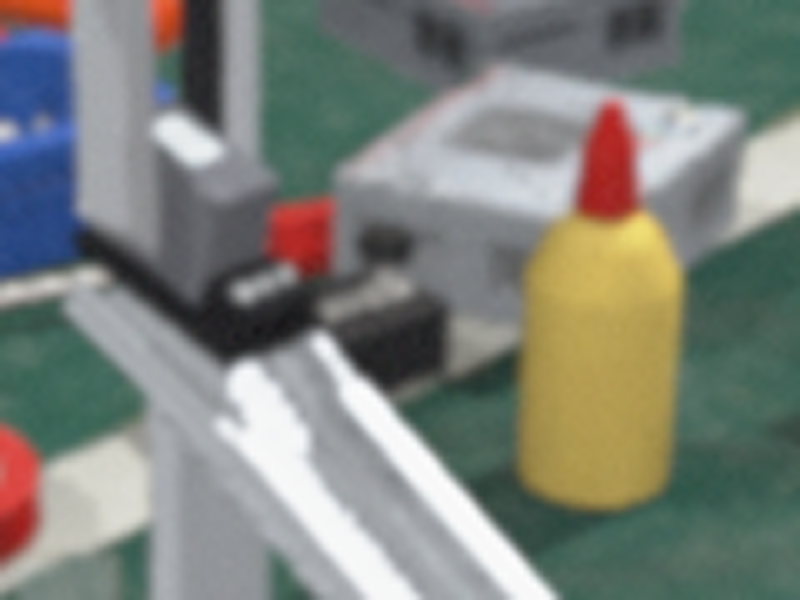

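The module is clear of the floor, with the foot's tail at crop (80,232) and the nose bottom at (225,355). Computing where it will land.

```bash
python3 - <<'E'
from h import *
for q in((80,230),(80,250),(222,335),(222,357)):
    p=(270+q[0]/6.667-.4,190+q[1]/6.667-.4)
    o,d=ray("scene",p);P=o+d*((-.0075-o[1])/d[1])
    r=P-[.4182,0,.0325];print(P,"s",r[0]*.866+r[2]*.5,"n",-r[0]*.5+r[2]*.866)
E
```

```text
[ 0.59535099 -0.0075      0.14656886] s 0.21044718769746368 n 0.010208136508745788
[ 0.59561113 -0.0075      0.14061641] s 0.2076962442650867 n 0.004923249454704862
[ 0.54200356 -0.0075      0.13317345] s 0.15755061180653296 n 0.025281425493682494
[ 0.54211233 -0.0075      0.12677182] s 0.15444399031339967 n 0.019683230000462404
```

{"fn": "step_arm", "kwargs": {"increments": [[[0,0,0.003,0,0.01],[0,0,0.005,0,0.01],[0,0,0.005,0,0.01],[0,0,0.005,0,0.01],[0,0,0.005,0,0.028]]]}}

```text
time_s: 12.9
eef_pos: [0.5772, -0.0255, 0.1425]
ee_rot: [3.141, -0.029, 0.0]
ft_force: [-0.5, -0.1, 0.2]
finger_gap: 0.0271
gripper_force: 0.0
```

{"fn": "step_arm", "kwargs": {"increments": [[[0,0,0,0,0.03],[0,0,0,0,0.03],[0,0,0,0,0.03],[0,0,0,0,0.03],[0,0,0,0,0.03]]]}}

```text
time_s: 13.32
eef_pos: [0.5772, -0.0255, 0.1426]
ee_rot: [-3.141, 0.029, -0.0]
ft_force: [-0.0, 0.2, 0.9]
finger_gap: 0.0305
gripper_force: 0.0
```

```bash
python3 - <<'E'
from h import *
from go import go
go(.5765,-.0253,.145,-.019)
s=grab("scene","s5")
cv2.imwrite("pics/c7.png",cv2.resize(s[190:340,260:460],(800,600),interpolation=cv2.INTER_CUBIC))
E
```

```text
pos [ 0.5772 -0.0255  0.1426] yaw -0.01828234390196477 ft [-0.0194  0.231   0.9123] -> tool shift [-0.0007 -0.0002 -0.0024] turn 0.0007176560980352298
```

View pics/c7.png

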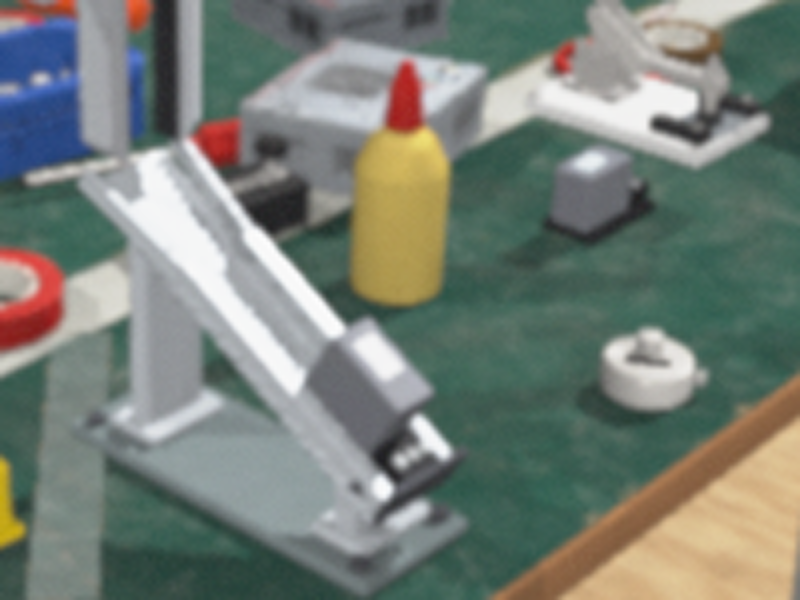

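Module A slid home: nose on the stop at (420,470), foot under the lips. The bottle (400,200), counter (650,370) and stop block (280,195) are all undisturbed. Module B (595,190) stands free, so I go for it the same way.

{"fn": "step_arm", "kwargs": {"increments": [[[0,0,-0.02,0,0.05],[0,0,-0.05,-0.05,0.07],[0,0.01,-0.065,-0.15,0.07],[-0.002,0.035,-0.065,-0.27,0.07],[-0.005,0.07,-0.065,-0.39,0.07]]]}}

```text
time_s: 13.78
eef_pos: [0.5725, -0.0924, 0.2089]
ee_rot: [-3.083, -0.599, -0.006]
ft_force: [1.3, -0.3, -0.4]
finger_gap: 0.06
gripper_force: 0.0
```

```bash
python3 go.py .545 -.345 .2 1.547; python3 -c "
from h import *
print(ctrl.state()['qpos'])"
```

```text
pos [ 0.5725 -0.0924  0.2089] yaw 0.3840055825555318 ft [ 1.2975 -0.2594 -0.4068] -> tool shift [-0.1202  0.2239  0.0084] turn -1.1629944174444682
[ 0.07729677  0.52107034  0.0546703   1.71932204 -0.03750937  0.89895498
 -1.03880468]
```

{"fn": "step_arm", "kwargs": {"increments": [[[-0.012,0.022,0,-0.12,0.07],[-0.025,0.046,0,-0.24,0.07],[-0.04,0.075,0,-0.36,0.07],[-0.057,0.106,0,-0.48,0.07],[-0.075,0.14,0,-0.6,0.07]]]}}

```text
time_s: 14.2
eef_pos: [0.5517, -0.2536, 0.2076]
ee_rot: [-2.772, -1.477, -0.001]
ft_force: [-0.1, -0.4, 0.2]
finger_gap: 0.0701
gripper_force: 0.0
```

```bash
python3 go.py .545 -.345 .1 1.547
```

```text
pos [ 0.5517 -0.2536  0.2076] yaw 0.9792873878771219 ft [-0.1367 -0.4056  0.2475] -> tool shift [-0.0797  0.0454  0.1075] turn -0.567712612122878
```

{"fn": "step_arm", "kwargs": {"increments": [[[-0.025,0.014,0,-0.12,0.07],[-0.05,0.028,0,-0.24,0.07],[-0.07,0.04,0.01,-0.36,0.07],[-0.08,0.045,0.03,-0.48,0.07],[-0.08,0.045,0.06,-0.568,0.07]]]}}

```text
time_s: 14.62
eef_pos: [0.5442, -0.3505, 0.149]
ee_rot: [2.251, 2.181, -0.001]
ft_force: [0.5, 0.1, -0.4]
finger_gap: 0.0701
gripper_force: 0.0
```

```bash
python3 go.py .545 -.345 .0185 1.547
```

```text
pos [ 0.5442 -0.3505  0.149 ] yaw 1.539468419662701 ft [ 0.5332  0.0577 -0.4213] -> tool shift [0.0062 0.     0.1305] turn -0.007531580337298838
```

{"fn": "step_arm", "kwargs": {"increments": [[[0.001,0,0.02,-0.004,0.07],[0.001,0,0.045,-0.004,0.07],[0.001,0,0.07,-0.004,0.07],[0.001,0,0.08,-0.004,0.07],[0.001,0,0.085,-0.004,0.07]]]}}

```text
time_s: 15.03
eef_pos: [0.5427, -0.3429, 0.0606]
ee_rot: [-2.249, -2.189, 0.002]
ft_force: [-0.7, -0.3, 0.9]
finger_gap: 0.0698
gripper_force: 0.0
```

```bash
python3 go.py .545 -.345 .0185 1.547
```

```text
pos [ 0.5427 -0.3429  0.0606] yaw 1.5437399741299502 ft [-0.6721 -0.3478  0.8914] -> tool shift [-0.0021  0.0025  0.042 ] turn -0.0032600258700496987
```

{"fn": "step_arm", "kwargs": {"increments": [[[-0.001,0.001,0.015,0,0.07],[-0.001,0.001,0.03,0,0.07],[-0.001,0.001,0.04,0,0.07],[-0.001,0.001,0.044,0,0.06],[-0.001,0.001,0.044,0,0.05]]]}}

```text
time_s: 15.45
eef_pos: [0.5447, -0.3444, 0.0179]
ee_rot: [-2.251, -2.191, 0.0]
ft_force: [0.4, -1.0, 0.8]
finger_gap: 0.06
gripper_force: 0.0
```

{"fn": "step_arm", "kwargs": {"increments": [[[0,0,0,0,0.04],[0,0,0,0,0.03],[0,0,0,0,0.02],[0,0,0,0,0.015],[0,0,0,0,0.01]]]}}

```text
time_s: 15.87
eef_pos: [0.5452, -0.3447, 0.019]
ee_rot: [2.251, 2.191, 0.0]
ft_force: [0.3, -0.5, 0.5]
finger_gap: 0.0268
gripper_force: 0.0
```

{"fn": "step_arm", "kwargs": {"increments": [[[0,0,0,0,0.01],[0,0,0,0,0.01],[0,0,0,0,0.01],[0,0,0,0,0.01],[0,0,0,0,0.01]]]}}

```text
time_s: 16.28
eef_pos: [0.5451, -0.3447, 0.0189]
ee_rot: [2.251, 2.191, 0.0]
ft_force: [-1.1, 0.4, 6.0]
finger_gap: 0.0238
gripper_force: 29.8
```

Gripped at the same height as module A. Lift straight up to clear the bottle.

{"fn": "step_arm", "kwargs": {"increments": [[[0,0,-0.02,0,0.01],[0,0,-0.055,0,0.01],[0,0,-0.09,0,0.01],[0,0,-0.125,0,0.01],[0,0,-0.16,0,0.01]]]}}

```text
time_s: 16.7
eef_pos: [0.5444, -0.3442, 0.1795]
ee_rot: [-2.25, -2.191, 0.0]
ft_force: [0.7, -0.3, -0.7]
finger_gap: 0.024
gripper_force: 29.8
```

{"fn": "step_arm", "kwargs": {"increments": [[[0,0,-0.02,0.05,0.01],[0.005,0,-0.02,0.16,0.01],[0.02,0,-0.02,0.28,0.01],[0.045,0,-0.02,0.4,0.01],[0.08,0,-0.02,0.52,0.01]]]}}

```text
time_s: 17.12
eef_pos: [0.5461, -0.267, 0.1979]
ee_rot: [2.746, 1.523, -0.002]
ft_force: [0.3, -0.4, -0.6]
finger_gap: 0.0237
gripper_force: 29.8
```

```bash
python3 go.py .5596 -.0247 .195 -.019
```

```text
pos [ 0.5461 -0.267   0.1979] yaw 1.0127423672645126 ft [ 0.3074 -0.4069 -0.5961] -> tool shift [ 0.2127 -0.1168  0.0025] turn 1.0317423672645125
```

{"fn": "step_arm", "kwargs": {"increments": [[[0.03,-0.017,0,0.12,0.01],[0.06,-0.034,0,0.24,0.01],[0.09,-0.05,0,0.36,0.01],[0.12,-0.067,0,0.48,0.01],[0.15,-0.083,0,0.6,0.01]]]}}

```text
time_s: 17.53
eef_pos: [0.5537, -0.0915, 0.198]
ee_rot: [-3.073, -0.651, 0.001]
ft_force: [1.0, -0.5, -0.6]
finger_gap: 0.0235
gripper_force: 29.8
```

```bash
python3 go.py .5596 -.0247 .19 -.019
```

```text
pos [ 0.5537 -0.0915  0.198 ] yaw 0.4177677087780871 ft [ 0.957  -0.4612 -0.6471] -> tool shift [ 0.0325 -0.0587  0.0081] turn 0.4367677087780871
```

{"fn": "step_arm", "kwargs": {"increments": [[[0.012,-0.022,0,0.11,0.01],[0.022,-0.041,0,0.22,0.01],[0.029,-0.053,0,0.33,0.01],[0.032,-0.058,0.004,0.437,0.01],[0.032,-0.058,0.008,0.437,0.01]]]}}

```text
time_s: 17.95
eef_pos: [0.5596, -0.0246, 0.19]
ee_rot: [-3.141, 0.019, 0.0]
ft_force: [0.1, 0.1, -0.9]
finger_gap: 0.0237
gripper_force: 29.8
```

{"fn": "step_arm", "kwargs": {"increments": [[[0,0,0.01,0,0.01],[0,0,0.02,0,0.01],[0,0,0.03,0,0.01],[0,0,0.036,0,0.01],[0,0,0.036,0,0.01]]]}}

```text
time_s: 18.37
eef_pos: [0.5581, -0.028, 0.1525]
ee_rot: [3.141, -0.022, -0.006]
ft_force: [-0.1, 0.1, -0.6]
finger_gap: 0.0239
gripper_force: 29.8
```

```bash
python3 go.py .5591 -.0252 .150 -.019
```

```text
pos [ 0.5581 -0.028   0.1525] yaw -0.01370568478687729 ft [-0.0973  0.1386 -0.556 ] -> tool shift [ 0.001  -0.0028  0.0025] turn 0.0052943152131227095
```

{"fn": "step_arm", "kwargs": {"increments": [[[0,0,0,0.004,0.01],[0,0,0,0.004,0.01],[0,0,0,0.004,0.01],[0,0,0,0.004,0.01],[0,0,0,0.004,0.01]]]}}

```text
time_s: 18.78
eef_pos: [0.5598, -0.0272, 0.1549]
ee_rot: [-3.141, 0.027, -0.001]
ft_force: [-0.4, 0.1, -0.5]
finger_gap: 0.0239
gripper_force: 29.8
```

```bash
python3 go.py .5591 -.0252 .150 -.019
```

```text
pos [ 0.5598 -0.0272  0.1549] yaw -0.017065518574019223 ft [-0.4059  0.0831 -0.5209] -> tool shift [-0.0008 -0.002   0.0049] turn 0.0019344814259807767
```

Shift y by 2 mm, then press down in the same stages as for A (wrist force then peaked at about 24 N).

{"fn": "step_arm", "kwargs": {"increments": [[[0,-0.002,0.002,0.002,0.01],[0,-0.002,0.004,0.002,0.01],[0,-0.002,0.006,0.002,0.01],[0,-0.002,0.008,0.002,0.01],[0,-0.002,0.01,0.002,0.01]]]}}

```text
time_s: 19.2
eef_pos: [0.5586, -0.0251, 0.1462]
ee_rot: [-3.141, 0.03, 0.002]
ft_force: [-9.5, 0.9, 25.4]
finger_gap: 0.0239
gripper_force: 30.0
```

{"fn": "step_arm", "kwargs": {"increments": [[[0,0,0.001,0,0.01],[0,0,0.002,0,0.01],[0,0,0.003,0,0.01],[0,0,0.004,0,0.01],[0,0,0.004,0,0.01]]]}}

```text
time_s: 19.62
eef_pos: [0.5584, -0.0251, 0.1428]
ee_rot: [-3.141, 0.03, 0.002]
ft_force: [-8.4, 0.7, 22.3]
finger_gap: 0.0237
gripper_force: 30.0
```

{"fn": "step_arm", "kwargs": {"increments": [[[0,0,0.001,0,0.01],[0,0,0.002,0,0.01],[0,0,0.003,0,0.01],[0,0,0.004,0,0.01],[0,0,0.004,0,0.01]]]}}

```text
time_s: 20.03
eef_pos: [0.5584, -0.0251, 0.1388]
ee_rot: [-3.141, 0.03, 0.002]
ft_force: [-7.6, 0.7, 22.0]
finger_gap: 0.0238
gripper_force: 30.0
```

Same behaviour as A. Final press, then shift up-slope and lower as before.

{"fn": "step_arm", "kwargs": {"increments": [[[0,0,0.001,0,0.01],[0,0,0.002,0,0.01],[0,0,0.003,0,0.01],[0,0,0.0045,0,0.01],[0,0,0.0045,0,0.01]]]}}

```text
time_s: 20.45
eef_pos: [0.5586, -0.0251, 0.1344]
ee_rot: [-3.141, 0.03, 0.001]
ft_force: [-8.7, 0.5, 21.6]
finger_gap: 0.0237
gripper_force: 30.0
```

{"fn": "step_arm", "kwargs": {"increments": [[[0,0,-0.005,0,0.01],[0.006,0,-0.009,0,0.01],[0.012,0,-0.013,0,0.01],[0.018,0,-0.016,0,0.01],[0.018,0,-0.016,0,0.01]]]}}

```text
time_s: 20.87
eef_pos: [0.58, -0.0257, 0.1484]
ee_rot: [3.141, -0.03, 0.005]
ft_force: [0.8, -0.1, -0.7]
finger_gap: 0.0236
gripper_force: 30.0
```

{"fn": "step_arm", "kwargs": {"increments": [[[0,0,0,0,0.01],[0,0,0,0,0.01],[0,0,0,0,0.01],[0,0,0.003,0,0.01],[0,0,0.005,0,0.01]]]}}

```text
time_s: 21.28
eef_pos: [0.5772, -0.0256, 0.1426]
ee_rot: [-3.141, 0.03, 0.001]
ft_force: [-0.1, 0.4, -0.8]
finger_gap: 0.0239
gripper_force: 30.0
```

{"fn": "step_arm", "kwargs": {"increments": [[[0,0,0,0,0.01],[0,0,0,0,0.01],[0,0,0,0,0.01],[0,0,0,0,0.01],[0,0,0,0,0.01]]]}}

```text
time_s: 21.7
eef_pos: [0.5776, -0.0256, 0.1431]
ee_rot: [-3.141, 0.03, -0.0]
ft_force: [0.1, -1.6, -0.0]
finger_gap: 0.0236
gripper_force: 30.0
```

```bash
python3 - <<'E'
from h import *
from go import go
go(.5772,-.0255,.1425,-.019)
s=grab("scene","s6").astype(int);r=cv2.imread("pics/s4.png").astype(int)
# compare with A's held view (s4, 5 mm higher): black foot edge columns in the same region
for im in(r,s):
    g=im[190:280,270:330].max(2)<60
    ys,xs=np.nonzero(g[:60,:38]);print(len(xs),xs.min(),xs.max(),ys.min(),ys.max(),np.polyfit(xs,ys,1))
E
```

```text
pos [ 0.5776 -0.0256  0.1431] yaw -0.019253077420661843 ft [ 0.1219 -1.6303 -0.0342] -> tool shift [-0.0004 -0.0001  0.0006] turn -0.000253077420661843
206 12 37 0 53 [ 0.0056 32.767 ]
220 11 37 0 55 [-0.0453 34.3138]
```

Essentially the same pose as A before its release. Release.

{"fn": "step_arm", "kwargs": {"increments": [[[0,0,0,0,0.028],[0,0,0,0,0.03],[0,0,0,0,0.03],[0,0,0,0,0.03],[0,0,0,0,0.03]]]}}

```text
time_s: 22.17
eef_pos: [0.5776, -0.0256, 0.143]
ee_rot: [-3.141, 0.03, -0.0]
ft_force: [0.6, 0.0, -0.0]
finger_gap: 0.0299
gripper_force: 0.0
```

{"fn": "step_arm", "kwargs": {"increments": [[[0,0,0,0,0.03],[0,0,0,0,0.03],[0,0,0,0,0.03],[0,0,0,0,0.03],[0,0,0,0,0.03]]]}}

```text
time_s: 22.58
eef_pos: [0.5776, -0.0256, 0.143]
ee_rot: [-3.141, 0.03, -0.0]
ft_force: [0.5, -0.4, 0.6]
finger_gap: 0.03
gripper_force: 0.0
```

```bash
python3 - <<'E'
from h import *
s=grab("scene","s7")
cv2.imwrite("pics/c8.png",cv2.resize(s[190:340,240:440],(800,600),interpolation=cv2.INTER_CUBIC))
E
```

```text
(no output)
```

View pics/c8.png

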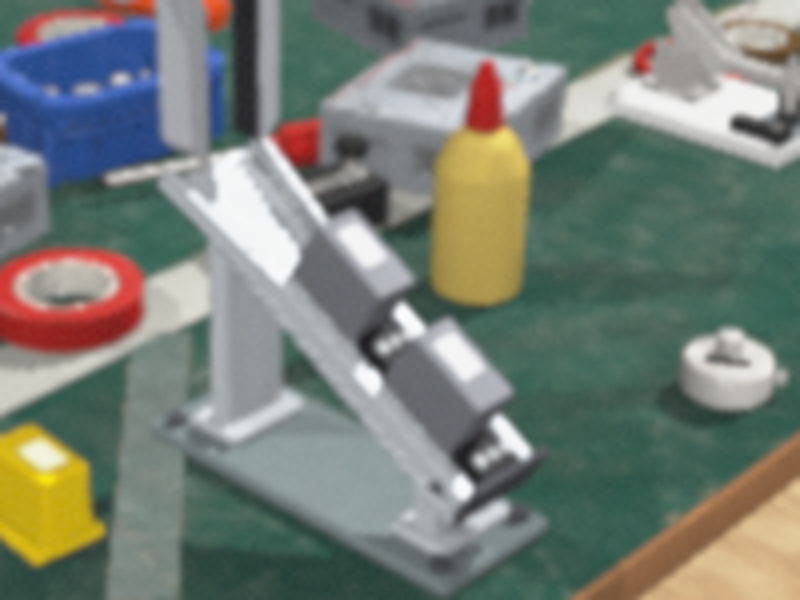

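Both modules are seated in the channel: A at the stop (450,385), B right behind it (355,275). The bottle (480,200) and counter (730,370) are upright. I'll raise the tool clear and hand in.

{"fn": "step_arm", "kwargs": {"increments": [[[0,0,-0.015,0,0.03],[0,0,-0.035,0,0.03],[0,0,-0.055,0,0.03],[0,0,-0.065,0,0.03],[0,0,-0.065,0,0.03]]]}}

```text
time_s: 23.05
eef_pos: [0.5792, -0.0257, 0.2103]
ee_rot: [-3.141, 0.03, -0.008]
ft_force: [0.2, -0.2, -0.3]
finger_gap: 0.0303
gripper_force: 0.0
```

{"fn": "step_arm", "kwargs": {"increments": [[[0,0,0,0,0.03],[0,0,0,0,0.03],[0,0,0,0,0.03],[0,0,0,0,0.03],[0,0,0,0,0.03]]]}}

```text
time_s: 23.47
eef_pos: [0.5771, -0.0256, 0.2072]
ee_rot: [3.141, -0.03, -0.002]
ft_force: [-0.7, -0.6, -0.4]
finger_gap: 0.0303
gripper_force: 0.0
```

```bash
python3 -c "
from rig import order
print(order.hand_in())"
```

```text
the job is handed in; nothing more can be done
None
```

I handed the job in at about 23.5 s: module A is down against the stop with B right behind it, both under the lips, and the glue bottle stands upright about 16 cm from where it was; hand-in returned no verdict.

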